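# Roll a hot pipe sleeve along its runway with a wooden paddle

## Task

The pipe sleeve on the runway has just been welded and is too hot to touch: pick up the wooden paddle and with it push the sleeve so that it rolls gently along the runway until it drops into the pocket at the end stop. Never touch the sleeve with the robot itself, never lift it or let it leave the runway, and leave the other things on the bench where they are. Then lay the paddle flat on the bench and let go of it.

Things in the scene. Friction and masses are not known exactly. Their poses are not given: they have to be found in the camera images.
- paddle: Beech slapper stick, 330 mm long (its y axis), 48 mm wide (x), 19 mm thick (z), 0.24 kg, loose, lying flat right of the runway. Origin: centre of its underside, about the balance point; grip it there across its width, from above. The blade, 48 mm wide with straight edges, runs from y = -162 to +33 mm; from there it tapers to 34 mm at the grip end (+y).
- runway: Fixed steel runway, base 150 x 320 mm. Origin: centre of its underside on the bench; y runs along it to the end stop, x across, z up. Level deck, 30 mm above the bench, from y = -144 to +85 mm, 117 mm wide between side flanges 40 mm above the bench. A back stop, also 40 mm high, at y = -154 to -144 mm. Nothing on it is higher than 40 mm but the end stop.
- sleeve: Steel sleeve, a smooth cylinder 50 mm in diameter, 110 mm long, about 0.4 kg, with dark ends and a dark ring round the middle. Origin: its centre; its x axis is the cylinder axis, across the runway. At the start it rests on the deck, centre 55 mm above the bench, at y = -100 to -40 mm of the runway. A push under 1 N at mid-height rolls it; let alone it soon stops.
- pocket (a point): Where the sleeve's centre lies when home: y = 104 mm in the runway's frame, 49 mm above the bench (play +-3 mm along the runway). The pocket is the last part of the runway, y = 85 to 132 mm, 6 mm lower than the deck; behind it the end stop, 70 mm high, y = 132 to 144 mm, with ribs to 154 mm. Its axes are the runway's.
- try_square: Bystander: steel try square, 92 x 166 x 18 mm, lying beyond the right end of the runway. Origin: centre of its underside.
- tape_measure: Bystander: tape measure, 32 x 82 x 66 mm, standing near the right edge of the bench. Origin: centre of its underside.
- bolt: Bystander: hex bolt, 27 x 80 x 24 mm, lying between robot and runway. Origin: centre of its underside.
- nut: Bystander: hex nut, 24 x 27 x 14 mm, lying between robot and runway. Origin: centre of its underside.
- soapstone: Bystander: soapstone marker holder, 18 x 147 x 10 mm, lying nearer the robot. Origin: centre of its underside.
- paste_tin: Bystander: round tin, 72 mm in diameter, 49 mm high, beyond the paddle on the right. Origin: centre of its underside.

How it is judged:
By the outcome, as a careful person would: the job done as asked, in the order asked, and still so for the second after the job is handed in, with the robot touching nothing.
It also fails if it takes over 51 s, if anything falls off the work surface, if the arm or the gripper's body presses on something with over 40 N, if the wrist force passes 120 N, or if a joint passes its speed limit or range.

## Robot

A 7-joint arm with a two-finger parallel gripper is mounted at the origin on the work surface; the furniture and walls round the work are solid. World frame = base frame: x ahead of the robot, y to its left, z up, the work surface at z = 0. Lengths are in m, angles in rad, forces in N, time in s.
With the tool pointing down it reaches from about 0.425 to 0.925 m from the base axis. Payload 6.8 kg.
Tool frame: the origin (TCP) lies midway between the tips of the shut fingers; the grasp point (between the pads) lies 19 mm behind it; z points along the fingers, y is the direction in which the jaws open and shut (so a half turn about z gives the same grasp; the last joint's range is limited). The gripper opens to 85 mm and grips with 20 to 120 N. Pads are 22 mm wide; open, the fingers measure 114 mm over their backs; the gripper's body (76 mm by 85 mm) begins 54 mm behind the grasp point. The pads swing forward as they close: fully open they stand 13 mm farther back than shut.
Start: joints at [1.203, 0.477, 0.022, 1.555, -0.011, 1.109, -0.083], TCP at [0.173, -0.652, 0.231] pointing down, gripper open.
Joint ranges: [-2.96, 2.96], [-0.34, 2.1], [-1.41, 1.46], [0.24, 2.44], [-1.37, 4.51], [0.17, 1.92], [-2.96, 2.96]. Speed limits (rad/s): [2.39, 2.39, 3.14, 3.14, 3.14, 3.14, 3.14].

## Interface

Orientations are given as a unit quaternion [w, x, y, z].
In Python, from station import * gives the robot as it stands. The module is installed in compiled form; this text tells all that it offers.
- The arm moves only by the tool jog_arm, never from a script. Its arguments are lists of equal length, an entry for each row: "dp": the shift along the tool's x, y, z in units of 25 mm (1.0 is 25 mm), a list of three; "angular": the turn, a rotation vector about the tool's x, y, z in units of 5 degrees (1.0 is 5 degrees), a list of three; "claw": the finger opening in mm, from 0 to 85.4. A call has exactly 5 rows; each row is the pose to reach, as a shift and turn from the pose commanded when the call began, along the tool's axes at that moment; what a row does not reach only later rows make up. A row lasts 1/10 s, in which the tool goes at most 50 mm and 8.59 degrees, less where a joint would pass 70% of its speed; a pose out of reach is approached as far as the arm can. A call with a gripper value outside its range is refused whole. The fingers move at their own pace and stop on an object; "grip_force" is the grip in N (left out, the last holds). Time passes only in rows, so rows that repeat a pose let the fingers close, or fill a call up. It gives the time, the measured TCP pose, the force and the opening at its end, in the units of the state.
- get_obs(): the state, without advancing time (a new reading comes with each control period).
- read_camera(name): name is "scene" or "top"; returns a dict with "pixels" (420x560x3 uint8, blue, green, red), "camera_matrix" (3x3 intrinsics, pixels), "k1" (the pictures are not rectified: a ray, as slopes to the right and down, at radius r is drawn at 1 + k1 r^2 times it, then the intrinsics apply), "rvec" (rotation vector, rad) and "tvec" (3), from world to camera coordinates, as OpenCV has them. Camera axes: x right, y down, z forward; pixel columns grow to the right and rows downward; lengths in m; the calibration is good to about 2 mm. A picture is of the moment at which its call begins. There is no depth.
- hand_in(): hands the job in, once; it reports no verdict.
The state is a dict: "t": time; "q": joint angles; "joint_vel": joint speeds; "joint_torque": joint torques, N m; "eef_pos": TCP position; "tool_rot": TCP orientation; "contact_force": force on the tool from outside, world axes, zero at the start; "torque": the same for the moment, N m; "gripper_width": opening from 0.0 (shut) to 1.0 (fully open).
Only numpy, scipy, OpenCV 4.12 (cv2) and the standard library are available. Lean on these libraries where they do the work, as an engineer would, in place of code of your own. Each camera call takes 0.05 s, during which the arm holds its last target.

## Working session

There is one attempt and no reset: what is moved stays moved. The work goes in short steps, Python scripts to look and compute and a tool call to move; the robot and the scene stay as the last step left them, time stands still between calls to the robot, and variables do not carry over. Pictures are saved under pics/ and viewed, and the job is handed in when it is done.

Besides the shell and the picture viewer there is one more tool, called as name(argument=value, ...) on one line, values as JSON. jog_arm: Moves the arm, as the interface text tells. Its arguments: {"type":"object","properties":{"dp":{"type":"array","items":{"type":"array","items":{"type":"number"}}},"angular":{"type":"array","items":{"type":"array","items":{"type":"number"}}},"claw":{"type":"array","items":{"type":"number"}},"grip_force":{"type":"number"}},"required":["dp","angular","claw"]}

```bash
mkdir -p pics
cat > h.py <<'E'
from station import *
import numpy as np, cv2
from scipy.spatial.transform import Rotation as R
def snap(n,f):
    c=read_camera(n); cv2.imwrite('pics/'+f+'.png',c['pixels']); np.savez('pics/'+f+'.npz',**{k:np.array(v) for k,v in c.items()}); return c
def load(f): return np.load('pics/'+f+'.npz')
def pix2w(c,u,v,z):
    K=np.array(c['camera_matrix']);k1=float(c['k1']);Rm=cv2.Rodrigues(np.array(c['rvec'],float))[0];t=np.array(c['tvec'],float).reshape(3)
    p=cv2.undistortPoints(np.array([[[u,v]]],float),K,np.array([k1,0,0,0,0.]))[0,0]
    d=Rm.T@np.array([p[0],p[1],1]);o=-Rm.T@t
    return o+d*(z-o[2])/d[2]
def w2pix(c,P):
    K=np.array(c['camera_matrix'])
    return cv2.projectPoints(np.array(P,float).reshape(-1,1,3),np.array(c['rvec'],float),np.array(c['tvec'],float),K,np.array([float(c['k1']),0,0,0,0.]))[0][:,0]
def crop(f,x0,y0,x1,y1,s,o):
    im=cv2.imread('pics/'+f+'.png')[y0:y1,x0:x1]; cv2.imwrite('pics/'+o+'.png',cv2.resize(im,None,fx=s,fy=s,interpolation=cv2.INTER_CUBIC))
E
python3 - <<'E'
from h import *
for n in('scene','top'):
    c=snap(n,n+'0'); print(n,c['k1'],c['camera_matrix'],c['rvec'],c['tvec'])
print(get_obs())
E
```

```text
scene -0.1850260096806121 [[525.76832726   0.         268.32139889]
 [  0.         525.76832726 204.22001504]
 [  0.           0.           1.        ]] [ 1.07447586 -2.41654093  1.0353545 ] [0.31903846 0.39718679 0.90677398]
top -0.17386681645147734 [[511.57831944   0.         270.82027295]
 [  0.         511.57831944 203.02940079]
 [  0.           0.           1.        ]] [ 2.02076043 -2.20256871  0.23192725] [-0.03824224  0.60782924  1.41718589]
{'t': 0.1, 'q': array([ 1.20290313,  0.47771127,  0.02232874,  1.55634769, -0.01150871,
        1.10933495, -0.0830592 ]), 'joint_vel': array([-0.00027322, -0.00039167,  0.00138613, -0.00132838, -0.00019131,
        0.00058289, -0.00076248]), 'joint_torque': array([ 4.81112991e-03, -5.97762287e+01,  1.61386371e+00, -2.81951612e+01,
        1.28291489e-02,  5.06625322e-03,  1.70482645e-05]), 'eef_pos': array([ 0.17325401, -0.65182326,  0.23042889]), 'tool_rot': array([-8.20995056e-04,  9.91570453e-01,  1.29565955e-01, -1.61503060e-04]), 'contact_force': array([0.17519758, 0.45440516, 0.41942506]), 'torque': array([-0.03386464,  0.0091009 ,  0.02186621]), 'gripper_width': 0.9975808310677075}
```

View pics/top0.png

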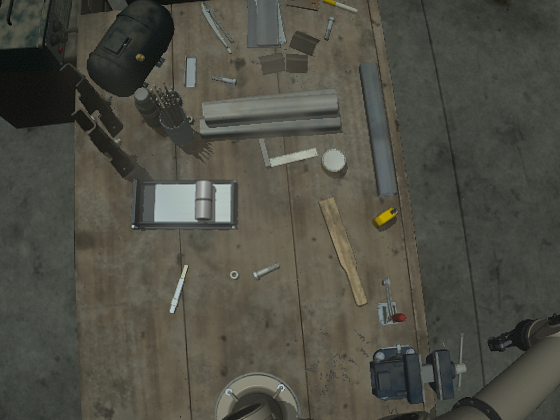

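View pics/scene0.png

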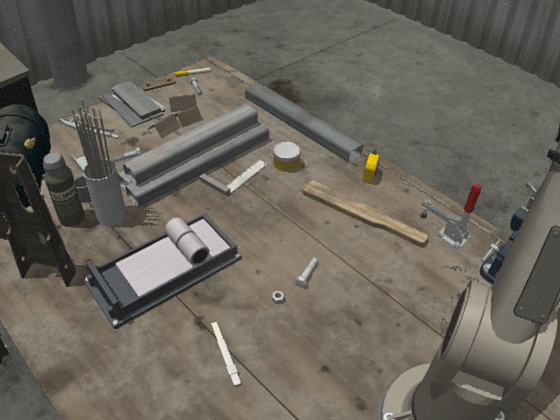

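Run:
```python
from h import *
crop('top0',120,165,250,240,6,'c1'); crop('top0',300,180,400,320,4,'c2'); crop('scene0',70,200,260,330,4,'c3'); crop('scene0',290,130,450,260,4,'c4')
```

```text
(no output)
```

View pics/c1.png

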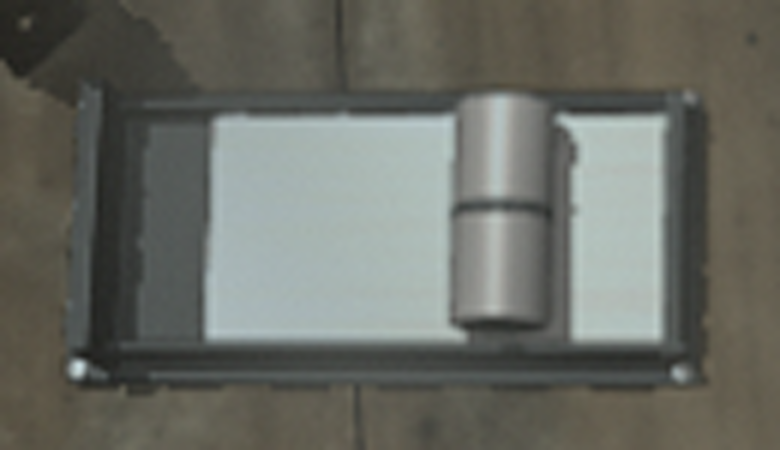

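View pics/c2.png

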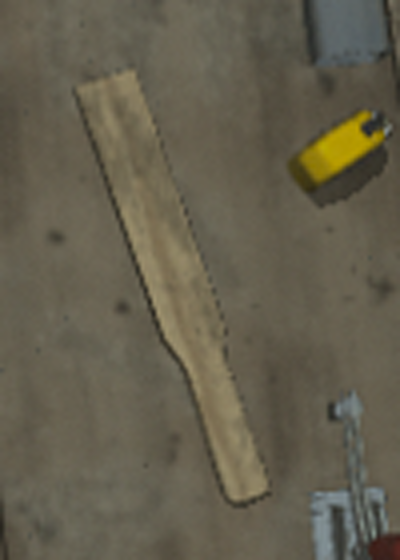

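View pics/c3.png

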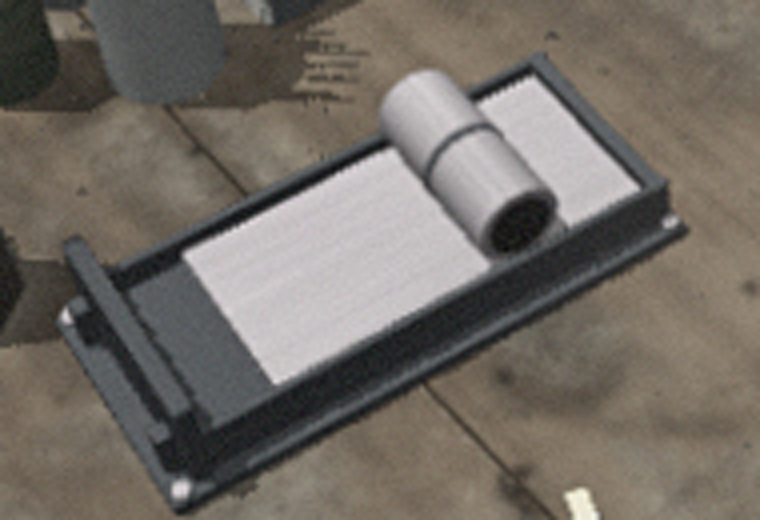

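View pics/c4.png

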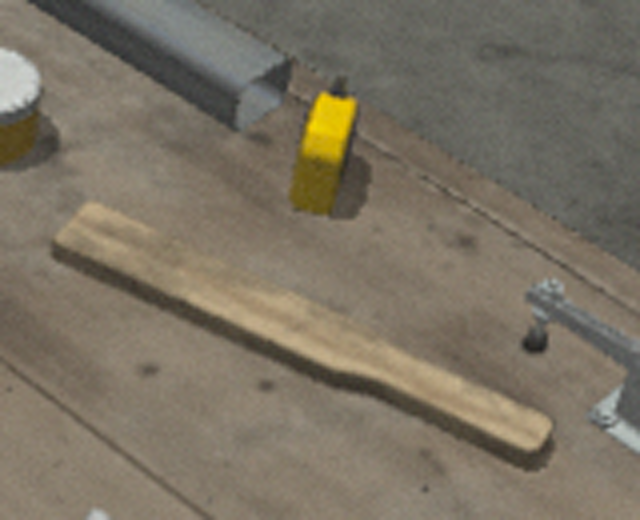

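Run:
```python
from h import *
c=load('top0'); s=load('scene0')
def T(x,y,z): return pix2w(c,120+x/6,165+y/6,z).round(4)
print('deck top',[T(*p,.03) for p in((213,115),(205,342),(668,115),(664,342))])
def S(x,y,z): return pix2w(s,70+x/4,200+y/4,z).round(4)
print('deck scene LT LB RT RB',[S(*p,.03) for p in((183,254),(272,384),(535,78),(640,190))])
print('sleeve top edges', T(455,98,.055),T(450,325,.055),T(552,98,.055),T(549,325,.055), 'ring',T(455,206,.06),T(551,206,.06))
def P(x,y,z): return pix2w(c,300+x/4,180+y/4,z).round(4)
def Q(x,y,z): return pix2w(s,290+x/4,130+y/4,z).round(4)
print('pad top',[P(*p,.019) for p in((75,89),(133,70),(165,345),(224,333),(228,503),(270,490))])
print('pad sc',[Q(*p,.019) for p in((52,242),(92,203),(535,452),(552,422))])
for n,u,v in(('bolt',266,271),('nut',234,275),('soap',178,290),('square',265,160),('tin',334,160),('tape',385,217)):
    print(n,pix2w(c,u,v,.01).round(3))
```

```text
deck top [array([0.6976, 0.2507, 0.03  ]), array([0.582 , 0.2592, 0.03  ]), array([0.6773, 0.0218, 0.03  ]), array([0.5629, 0.0318, 0.03  ])]
deck scene LT LB RT RB [array([0.6934, 0.2495, 0.03  ]), array([0.5874, 0.2597, 0.03  ]), array([0.6723, 0.0226, 0.03  ]), array([0.5646, 0.0319, 0.03  ])]
sleeve top edges [0.6887 0.1246 0.055 ] [0.5755 0.1332 0.055 ] [0.6844 0.0767 0.055 ] [0.5714 0.0852 0.055 ] ring [0.6331 0.1269 0.06  ] [0.629 0.08  0.06 ]
pad top [array([ 0.602 , -0.2342,  0.019 ]), array([ 0.6128, -0.2792,  0.019 ]), array([ 0.4057, -0.2802,  0.019 ]), array([ 0.4105, -0.3246,  0.019 ]), array([ 0.2873, -0.3137,  0.019 ]), array([ 0.2936, -0.3454,  0.019 ])]
pad sc [array([ 0.5973, -0.2319,  0.019 ]), array([ 0.6064, -0.2776,  0.019 ]), array([ 0.2842, -0.316 ,  0.019 ]), array([ 0.2913, -0.3434,  0.019 ])]
bolt [ 0.412 -0.06   0.01 ]
nut [0.408 0.035 0.01 ]
soap [0.378 0.202 0.01 ]
square [ 0.75  -0.085  0.01 ]
tin [ 0.732 -0.296  0.01 ]
tape [ 0.541 -0.43   0.01 ]
```

jog_arm(dp=[[0.5,-0.4,0],[1.5,-1.15,0],[2.7,-2.1,0],[4.0,-3.1,0],[5.3,-4.1,0]], angular=[[0,0,0],[0,0,0],[0,0,0],[0,0,0],[0,0,0]], claw=[85,85,85,85,85], grip_force=60)

```text
t: 0.6
eef_pos: [0.2765, -0.5167, 0.2311]
tool_rot: [-0.0, 0.992, 0.13, 0.0]
contact_force: [0.3, -0.3, 0.2]
gripper_width: 0.99
```

jog_arm(dp=[[1.4,-1.1,0],[2.8,-2.2,0],[4.2,-3.2,0],[5.6,-4.3,0],[7.0,-5.4,0]], angular=[[0,0,0],[0,0,0],[0,0,0],[0,0,0],[0,0,0]], claw=[85,85,85,85,85])

```text
t: 1.1
eef_pos: [0.4104, -0.341, 0.2313]
tool_rot: [-0.0, 0.992, 0.13, 0.0]
contact_force: [0.7, -0.4, 0.0]
gripper_width: 0.995
```

jog_arm(dp=[[0.9,-0.7,0.5],[1.5,-1.2,1.2],[1.9,-1.5,2],[1.95,-1.55,2.8],[1.95,-1.55,3.2]], angular=[[0,0,0.1],[0,0,0.2],[0,0,0.34],[0,0,0.34],[0,0,0.34]], claw=[85,85,85,85,85])

```text
t: 1.6
eef_pos: [0.4462, -0.2915, 0.1497]
tool_rot: [-0.001, 0.993, 0.116, -0.001]
contact_force: [0.0, -0.9, -0.6]
gripper_width: 0.995
```

```bash
cat >> h.py <<'E'
def st(goal=None,yaw=None):
    o=get_obs(); r=R.from_quat(np.r_[o['tool_rot'][1:],o['tool_rot'][0]]); M=r.as_matrix()
    print('t',o['t'],'p',o['eef_pos'].round(4),'yawx',np.degrees(np.arctan2(M[1,0],M[0,0])).round(2),'z',M[:,2].round(4),'F',o['contact_force'].round(2),'tq',o['torque'].round(2),'w',o['gripper_width'],'q',o['q'].round(2))
    if goal is not None: print('tool units',(M.T@(np.array(goal)-o['eef_pos'])/.025).round(2))
E
python3 - <<'E'
from h import *
st([.4469,-.2927,.002])
snap('top','top1');snap('scene','scene1')
crop('top1',280,160,420,320,4,'d1'); crop('scene1',250,100,450,260,4,'d2')
E
```

```text
t 1.6 p [ 0.4462 -0.2915  0.1497] yawx 13.32 z [-0.0022  0.0017 -1.    ] F [ 0.03 -0.89 -0.62] tq [-0.    0.05  0.01] w 0.9946004790110426 q [ 0.6   0.35 -0.17  1.96  0.08  0.84 -0.95]
tool units [0.03 0.06 5.91]
```

View pics/d1.png

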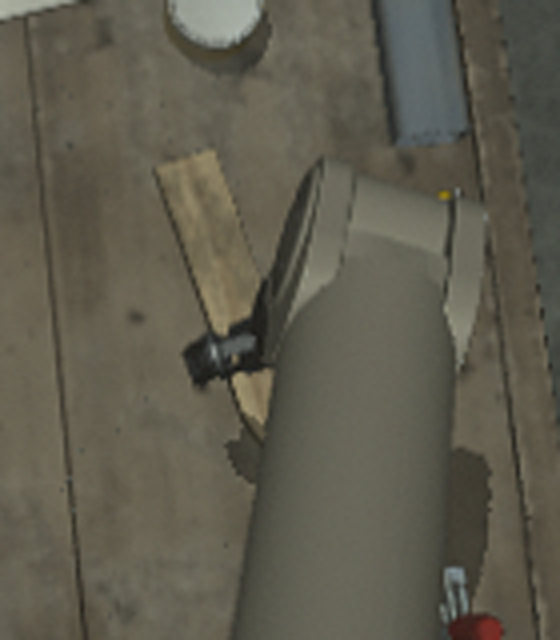

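View pics/d2.png

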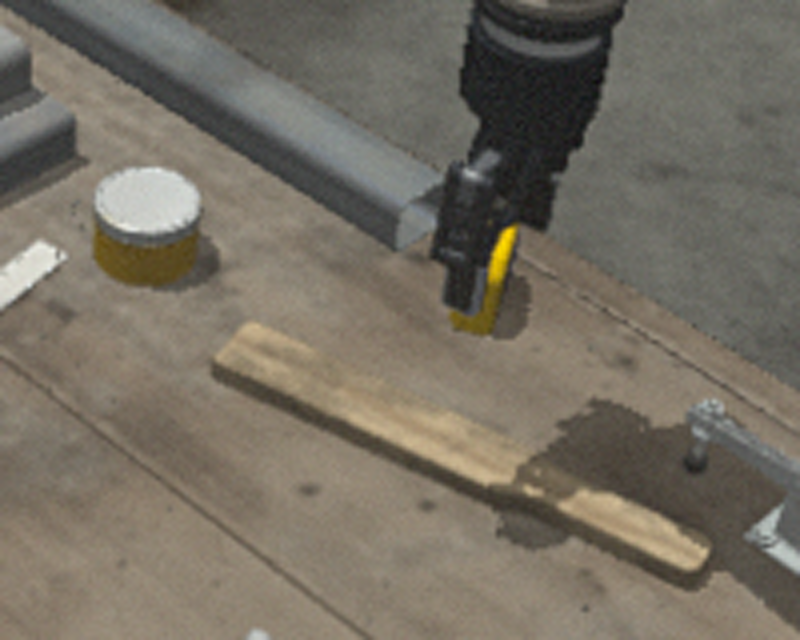

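jog_arm(dp=[[0,0,0.8],[0.0,0.05,2.0],[0.03,0.05,3.2],[0.03,0.05,4.2],[0.03,0.05,4.9]], angular=[[0,0,0],[0,0,0],[0,0,0],[0,0,0],[0,0,0]], claw=[85,85,85,85,85])

```text
t: 2.2
eef_pos: [0.4475, -0.2953, 0.0282]
tool_rot: [0.0, 0.993, 0.114, -0.0]
contact_force: [-0.5, 0.5, 0.1]
gripper_width: 0.997
```

jog_arm(dp=[[0,0,0.4],[0,0,0.7],[0,0,0.95],[0,0,0.95],[0,0,0.95]], angular=[[0,0,0],[0,0,0],[0,0,0],[0,0,0],[0,0,0]], claw=[85,85,85,85,85])

```text
t: 2.7
eef_pos: [0.4482, -0.2952, 0.0056]
tool_rot: [0.0, 0.993, 0.115, 0.0]
contact_force: [0.1, -0.6, -0.1]
gripper_width: 0.993
```

Run:
```python
from h import *
st([.4469,-.2927,.002])
```

```text
t 2.7 p [ 0.4482 -0.2952  0.0056] yawx 13.18 z [ 8.e-04 -5.e-04 -1.e+00] F [ 0.14 -0.58 -0.1 ] tq [ 0.01  0.03 -0.01] w 0.992684080316185 q [ 0.57  0.58 -0.13  2.03  0.14  0.54 -1.  ]
tool units [-0.03 -0.11  0.14]
```

Gentle close, first nearing slowly, with the small correction.

jog_arm(dp=[[0,-0.1,0.06],[0,-0.1,0.06],[0,-0.1,0.06],[0,-0.1,0.06],[0,-0.1,0.06]], angular=[[0,0,0],[0,0,0],[0,0,0],[0,0,0],[0,0,0]], claw=[75,60,54,46,40], grip_force=60)

```text
t: 3.2
eef_pos: [0.4476, -0.2932, 0.0044]
tool_rot: [0.001, 0.993, 0.114, 0.0]
contact_force: [-1.3, -0.5, 7.7]
gripper_width: 0.507
```

jog_arm(dp=[[0,0,0],[0,0,0],[0,0,0],[0,0,0],[0,0,0]], angular=[[0,0,0],[0,0,0],[0,0,0],[0,0,0],[0,0,0]], claw=[36,36,36,36,36])

```text
t: 3.7
eef_pos: [0.4476, -0.2932, 0.0044]
tool_rot: [0.001, 0.993, 0.114, 0.0]
contact_force: [-1.0, -1.3, 6.9]
gripper_width: 0.509
```

Run:
```python
from h import *
st([.4469,-.2927,.002])
```

```text
t 3.7 p [ 0.4476 -0.2932  0.0044] yawx 13.14 z [ 9.e-04 -9.e-04 -1.e+00] F [-0.97 -1.34  6.91] tq [0.08 0.3  0.02] w 0.5089226126255197 q [ 0.57  0.58 -0.13  2.04  0.14  0.53 -1.01]
tool units [-0.02 -0.03  0.09]
```

jog_arm(dp=[[0,0,-0.3],[0,0,-0.9],[0,0,-1.8],[0,0,-2.8],[0,0,-3.6]], angular=[[0,0,0],[0,0,0],[0,0,0],[0,0,0],[0,0,0]], claw=[36,36,36,36,36])

```text
t: 4.2
eef_pos: [0.447, -0.2923, 0.0948]
tool_rot: [-0.0, 0.993, 0.115, -0.0]
contact_force: [0.2, 0.1, -2.3]
gripper_width: 0.507
```

jog_arm(dp=[[0,0,-0.5],[0,0,-0.8],[0,0,-0.9],[0,0,-0.9],[0,0,-0.9]], angular=[[0,0,0],[0,0,0],[0,0,0],[0,0,0],[0,0,0]], claw=[36,36,36,36,36])

```text
t: 4.7
eef_pos: [0.4466, -0.2922, 0.1152]
tool_rot: [-0.0, 0.993, 0.115, -0.001]
contact_force: [-0.4, 0.5, -2.3]
gripper_width: 0.507
```

Run:
```python
from h import *
st([.6086,-.1058,.12])
snap('scene','scene2')
crop('scene2',250,100,450,260,4,'d3')
```

```text
t 4.7 p [ 0.4466 -0.2922  0.1152] yawx 13.19 z [-1.5e-03  8.0e-04 -1.0e+00] F [-0.35  0.55 -2.28] tq [-0.03  0.05  0.06] w 0.5065245952288965 q [ 0.6   0.4  -0.16  1.99  0.09  0.76 -0.96]
tool units [ 8.01 -5.78 -0.2 ]
```

View pics/d3.png

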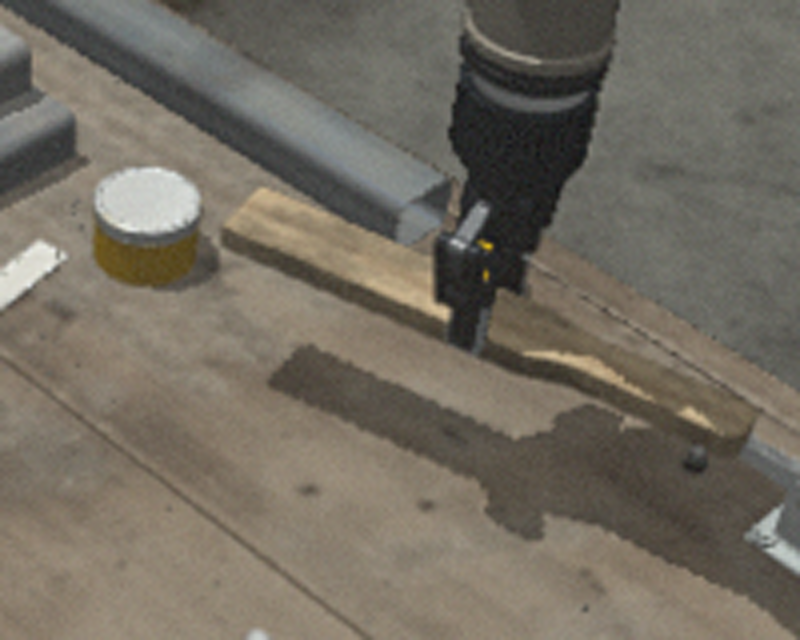

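jog_arm(dp=[[0.4,-0.3,0],[1.3,-0.95,-0.1],[2.5,-1.8,-0.2],[3.7,-2.7,-0.3],[5.0,-3.6,-0.3]], angular=[[0,0,0],[0,0,0],[0,0,0],[0,0,0],[0,0,-0.3]], claw=[36,36,36,36,36])

```text
t: 5.25
eef_pos: [0.5495, -0.1743, 0.1235]
tool_rot: [-0.0, 0.992, 0.128, 0.0]
contact_force: [0.9, -1.4, -2.2]
gripper_width: 0.51
```

jog_arm(dp=[[1.0,-0.75,0],[1.9,-1.4,0],[2.6,-1.9,0],[2.9,-2.15,0],[3.0,-2.2,0]], angular=[[0,0,-0.6],[0,0,-1.4],[0,0,-2.3],[0,0,-3.2],[0,0,-4.1]], claw=[36,36,36,36,36])

```text
t: 5.75
eef_pos: [0.6081, -0.1005, 0.123]
tool_rot: [-0.001, 0.952, 0.305, 0.0]
contact_force: [0.1, -0.7, -2.9]
gripper_width: 0.509
```

jog_arm(dp=[[0,0,0],[0,0,0],[0,0,0],[0,0,0],[0,0,0]], angular=[[0,0,-1],[0,0,-2],[0,0,-3],[0,0,-4],[0,0,-5]], claw=[36,36,36,36,36])

```text
t: 6.25
eef_pos: [0.607, -0.1028, 0.123]
tool_rot: [-0.0, 0.864, 0.503, -0.0]
contact_force: [1.2, -1.0, -3.1]
gripper_width: 0.508
```

jog_arm(dp=[[0,0,0],[0,0,0],[0,0,0],[0,0,0],[0,0,0]], angular=[[0,0,-1],[0,0,-2],[0,0,-3],[0,0,-4],[0,0,-4.6]], claw=[36,36,36,36,36])

```text
t: 6.75
eef_pos: [0.607, -0.1029, 0.123]
tool_rot: [-0.001, 0.747, 0.665, 0.0]
contact_force: [0.2, -0.2, -0.9]
gripper_width: 0.504
```

jog_arm(dp=[[0,0,0],[0,0,0],[0,0,0],[0,0,0],[0,0,0]], angular=[[0,0,-0.2],[0,0,-0.4],[0,0,-0.4],[0,0,-0.4],[0,0,-0.4]], claw=[36,36,36,36,36])

```text
t: 7.25
eef_pos: [0.607, -0.1041, 0.1236]
tool_rot: [0.0, 0.736, 0.677, 0.0]
contact_force: [-0.2, -0.0, -3.1]
gripper_width: 0.506
```

Run:
```python
from h import *
st([.6086,-.1058,.12])
snap('scene','scene3');snap('top','top3')
crop('top3',120,150,340,315,3.5,'d4');
```

```text
t 7.25 p [ 0.607  -0.1041  0.1236] yawx 85.16 z [ 1.e-04 -1.e-04 -1.e+00] F [-0.25 -0.03 -3.09] tq [-0.05  0.02  0.  ] w 0.5059601362517343 q [ 0.43  0.55 -0.49  1.77  0.32  0.91 -0.28]
tool units [-0.06  0.07  0.14]
```

View pics/d4.png

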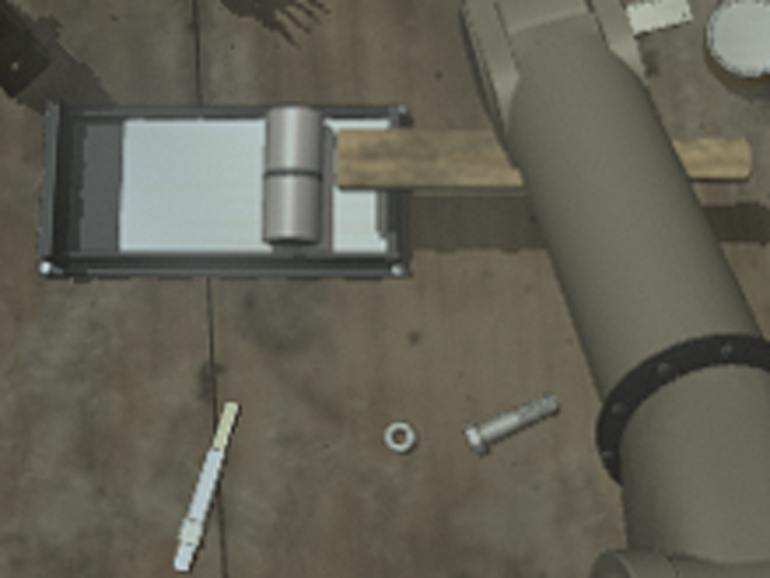

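View pics/scene3.png

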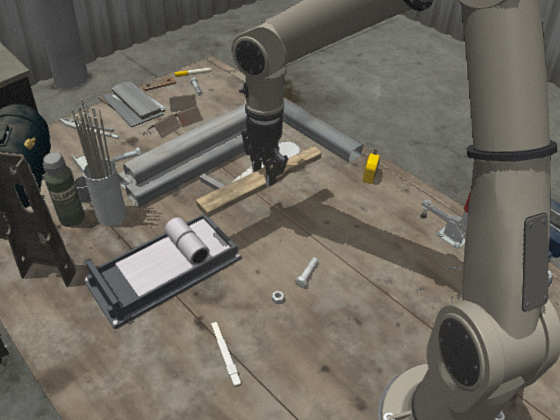

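Run:
```python
from h import *
c=load('top3')
O=np.array([.6326,.1702]);yd=np.array([.0865,.9963]);xd=np.array([.9963,-.0865])
def rw(u,v,z):
    p=pix2w(c,120+u/3.5,150+v/3.5,z)[:2]; return p.round(4),((p-O)@xd*1e3).round(1),((p-O)@yd*1e3).round(1)
for a in((338,129),(338,188),(750,142),(750,180)): print(rw(*a,.138))
for a in((294,108),(292,244)): print('sl',rw(*a,.07))
print(rw(265,174,.055),rw(322,174,.055))
p=get_obs()['eef_pos'][:2];print('tcp',(p-O)@xd,(p-O)@yd)
```

```text
(array([0.6452, 0.0569]), np.float64(22.4), np.float64(-111.8))
(array([0.5975, 0.0599]), np.float64(-25.4), np.float64(-112.9))
(array([ 0.6066, -0.2673]), np.float64(11.9), np.float64(-438.1))
(array([ 0.576 , -0.2638]), np.float64(-18.8), np.float64(-437.3))
sl (array([0.6839, 0.0986]), np.float64(57.3), np.float64(-66.9))
sl (array([0.5689, 0.107 ]), np.float64(-58.0), np.float64(-68.5))
(array([0.6331, 0.1279]), np.float64(4.2), np.float64(-42.1)) (array([0.629 , 0.0801]), np.float64(4.2), np.float64(-90.1))
tcp -0.0017855211408168846 -0.2755473457835628
```

jog_arm(dp=[[0,0,0.5],[0,0,1.2],[0,0,1.9],[0,0.05,2.3],[0,0.05,2.5]], angular=[[0,0,0],[0,0,0],[0,0,0],[0,0,0],[0,0,0]], claw=[36,36,36,36,36])

```text
t: 7.85
eef_pos: [0.6076, -0.1042, 0.0595]
tool_rot: [-0.001, 0.736, 0.677, -0.001]
contact_force: [0.3, 0.3, -1.5]
gripper_width: 0.502
```

jog_arm(dp=[[0,0,0.15],[0,0,0.3],[0,0,0.4],[0,0,0.4],[0,0,0.4]], angular=[[0,0,0],[0,0,0],[0,0,0],[0,0,0],[0,0,0]], claw=[36,36,36,36,36])

```text
t: 8.35
eef_pos: [0.6084, -0.1043, 0.0514]
tool_rot: [0.0, 0.736, 0.677, 0.0]
contact_force: [-0.1, -0.7, -1.8]
gripper_width: 0.505
```

Run:
```python
from h import *
st([.6086+.0865*.02,-.1058+.9963*.02,.051])
snap('scene','scene4');snap('top','top4')
a=cv2.imread('pics/top4.png')[165:245,120:270];b=cv2.imread('pics/scene4.png')[190:330,70:300]
a=cv2.resize(a,None,fx=5,fy=5);b=cv2.resize(b,None,fx=3.26,fy=3.26)[:,:750];cv2.imwrite('pics/d5.png',cv2.resize(np.vstack([a,b]),None,fx=.7,fy=.7))
```

```text
t 8.35 p [ 0.6084 -0.1043  0.0514] yawx 85.18 z [ 5.e-04 -1.e-04 -1.e+00] F [-0.1  -0.67 -1.79] tq [-0.02  0.01 -0.06] w 0.505230406737971 q [ 0.4   0.64 -0.45  1.81  0.38  0.78 -0.33]
tool units [0.74 0.01 0.01]
```

View pics/d5.png

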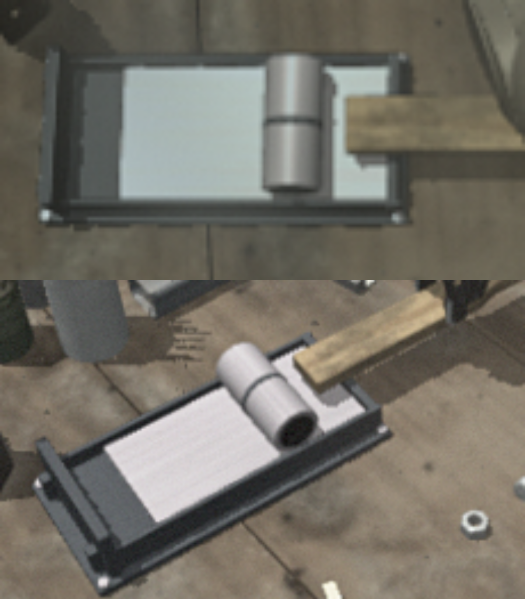

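jog_arm(dp=[[0.1,0,0],[0.25,0,0],[0.4,0,0],[0.52,0,0],[0.64,0,0]], angular=[[0,0,0],[0,0,0],[0,0,0],[0,0,0],[0,0,0]], claw=[36,36,36,36,36])

```text
t: 8.95
eef_pos: [0.6096, -0.0877, 0.0511]
tool_rot: [-0.0, 0.736, 0.677, 0.0]
contact_force: [-0.3, -0.4, -2.6]
gripper_width: 0.509
```

jog_arm(dp=[[0.12,0,0],[0.24,0,0],[0.36,0,0],[0.5,0,0],[0.66,0,0]], angular=[[0,0,0],[0,0,0],[0,0,0],[0,0,0],[0,0,0]], claw=[36,36,36,36,36])

```text
t: 9.45
eef_pos: [0.611, -0.0717, 0.0511]
tool_rot: [0.0, 0.736, 0.677, -0.0]
contact_force: [-1.0, -0.9, -3.2]
gripper_width: 0.505
```

jog_arm(dp=[[0.18,0,0],[0.36,0,0],[0.54,0,0],[0.72,0,0],[0.9,0,0]], angular=[[0,0,0],[0,0,0],[0,0,0],[0,0,0],[0,0,0]], claw=[36,36,36,36,36])

```text
t: 9.95
eef_pos: [0.6129, -0.049, 0.0511]
tool_rot: [-0.0, 0.736, 0.677, 0.0]
contact_force: [0.8, 0.6, -1.7]
gripper_width: 0.508
```

```bash
cat >> h.py <<'E'
def look(n):
    st(); p=get_obs()['eef_pos'][:2]-np.array([.6326,.1702]); print('tcp rw',(p@[.9963,-.0865]).round(4),'tip y',(p@[.0865,.9963]).round(4)+.163)
    snap('scene','scene'+n);snap('top','top'+n)
    a=cv2.imread('pics/top%s.png'%n)[165:245,120:270];b=cv2.imread('pics/scene%s.png'%n)[190:330,70:300]
    a=cv2.resize(a,None,fx=5,fy=5);b=cv2.resize(b,None,fx=3.26,fy=3.26)[:,:750];cv2.imwrite('pics/l%s.png'%n,cv2.resize(np.vstack([a,b]),None,fx=.7,fy=.7))
E
python3 -c "
from h import *
look('5')"
```

```text
t 9.95 p [ 0.6129 -0.049   0.0511] yawx 85.19 z [ 0.  0. -1.] F [ 0.84  0.55 -1.69] tq [-0.04  0.01 -0.  ] w 0.5084459011482604 q [ 0.31  0.64 -0.45  1.81  0.38  0.78 -0.42]
tcp rw -0.0007 tip y -0.057099999999999984
```

View pics/l5.png

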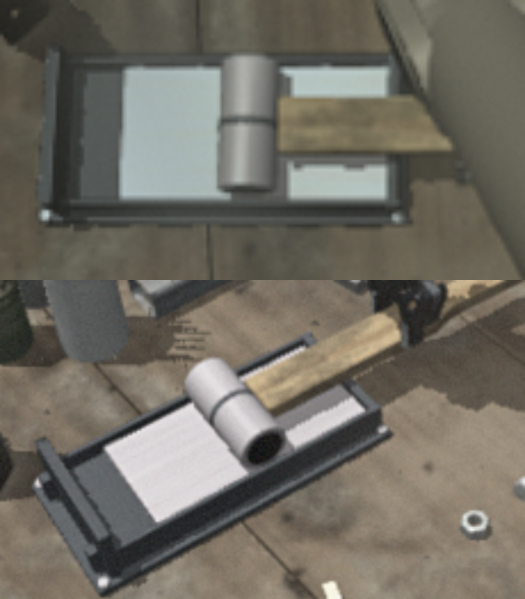

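jog_arm(dp=[[0.1,0,0],[0.25,0,0],[0.42,0,0],[0.6,0,0],[0.78,0,0]], angular=[[0,0,0],[0,0,0],[0,0,0],[0,0,0],[0,0,0]], claw=[36,36,36,36,36])

```text
t: 10.55
eef_pos: [0.6145, -0.0295, 0.0511]
tool_rot: [-0.0, 0.736, 0.677, 0.0]
contact_force: [-0.4, -0.1, -2.4]
gripper_width: 0.509
```

jog_arm(dp=[[0.18,0,0],[0.36,0,0],[0.54,0,0],[0.72,0,0],[0.9,0,0]], angular=[[0,0,0],[0,0,0],[0,0,0],[0,0,0],[0,0,0]], claw=[36,36,36,36,36])

```text
t: 11.05
eef_pos: [0.6164, -0.0072, 0.0511]
tool_rot: [0.0, 0.736, 0.677, 0.0]
contact_force: [-0.7, -0.5, -2.7]
gripper_width: 0.512
```

jog_arm(dp=[[0.18,0,0],[0.36,0,0],[0.54,0,0],[0.72,0,0],[0.9,0,0]], angular=[[0,0,0],[0,0,0],[0,0,0],[0,0,0],[0,0,0]], claw=[36,36,36,36,36])

```text
t: 11.55
eef_pos: [0.6183, 0.0152, 0.051]
tool_rot: [-0.0, 0.736, 0.677, -0.0]
contact_force: [-0.3, 0.7, -2.9]
gripper_width: 0.503
```

jog_arm(dp=[[0.18,0,0],[0.36,0,0],[0.54,0,0],[0.72,0,0],[0.9,0,0]], angular=[[0,0,0],[0,0,0],[0,0,0],[0,0,0],[0,0,0]], claw=[36,36,36,36,36])

```text
t: 12.05
eef_pos: [0.6202, 0.0377, 0.0511]
tool_rot: [-0.0, 0.736, 0.677, 0.0]
contact_force: [-0.4, -0.7, -2.0]
gripper_width: 0.508
```

```bash
python3 -c "
from h import *
look('6')"
```

```text
t 12.05 p [0.6202 0.0377 0.0511] yawx 85.18 z [ 0.  0. -1.] F [-0.37 -0.66 -1.98] tq [-0.06  0.03  0.04] w 0.5079343273570905 q [ 0.17  0.65 -0.46  1.8   0.38  0.79 -0.56]
tcp rw -0.0009 tip y 0.02990000000000001
```

View pics/l6.png

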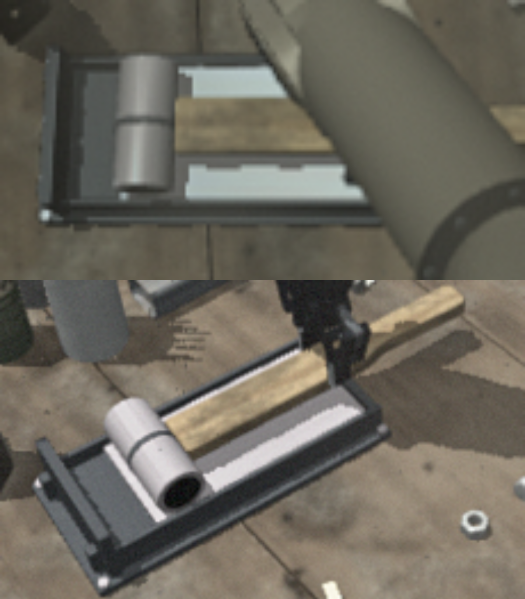

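jog_arm(dp=[[0.1,0,0],[0.22,0,0],[0.36,0,0],[0.5,0,0],[0.64,0,0]], angular=[[0,0,0],[0,0,0],[0,0,0],[0,0,0],[0,0,0]], claw=[36,36,36,36,36])

```text
t: 12.65
eef_pos: [0.6215, 0.0535, 0.0511]
tool_rot: [0.0, 0.736, 0.677, 0.0]
contact_force: [-0.2, -0.5, -2.7]
gripper_width: 0.506
```

jog_arm(dp=[[0.14,0,0],[0.28,0,0],[0.42,0,0],[0.56,0,0],[0.7,0,0]], angular=[[0,0,0],[0,0,0],[0,0,0],[0,0,0],[0,0,0]], claw=[36,36,36,36,36])

```text
t: 13.15
eef_pos: [0.623, 0.071, 0.0511]
tool_rot: [-0.0, 0.736, 0.677, 0.0]
contact_force: [0.5, -0.1, -1.4]
gripper_width: 0.505
```

jog_arm(dp=[[0.12,0,0],[0.24,0,0],[0.35,0,0],[0.43,0,0],[0.46,0,0]], angular=[[0,0,0],[0,0,0],[0,0,0],[0,0,0],[0,0,0]], claw=[36,36,36,36,36])

```text
t: 13.65
eef_pos: [0.6239, 0.0825, 0.0511]
tool_rot: [-0.0, 0.736, 0.677, 0.0]
contact_force: [0.6, 0.4, -2.8]
gripper_width: 0.511
```

```bash
python3 -c "
from h import *
look('7')"
```

```text
t 13.65 p [0.6239 0.0825 0.0511] yawx 85.2 z [ 1.e-04  1.e-04 -1.e+00] F [ 0.61  0.43 -2.83] tq [-0.08 -0.01  0.  ] w 0.5106140823138255 q [ 0.1   0.66 -0.46  1.78  0.38  0.8  -0.63]
tcp rw -0.0011 tip y 0.0748
```

View pics/l7.png

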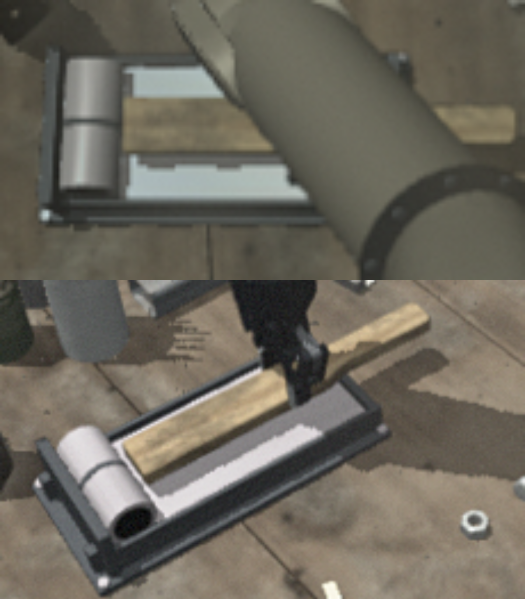

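jog_arm(dp=[[-0.2,0,0],[-0.7,0,-0.1],[-1.5,0,-0.3],[-2.5,0,-0.5],[-3.6,0,-0.5]], angular=[[0,0,0],[0,0,0],[0,0,0],[0,0,0],[0,0,0]], claw=[36,36,36,36,36])

```text
t: 14.25
eef_pos: [0.6167, -0.0094, 0.0644]
tool_rot: [0.001, 0.736, 0.677, 0.0]
contact_force: [-0.2, -0.2, -2.3]
gripper_width: 0.513
```

jog_arm(dp=[[-1.1,0,0],[-2.2,0,0],[-3.3,0,0],[-4.4,0,0],[-5.4,0,0]], angular=[[0,0,0],[0,0,0],[0,0,0],[0,0,0],[0,0,0]], claw=[36,36,36,36,36])

```text
t: 14.75
eef_pos: [0.6042, -0.1455, 0.0637]
tool_rot: [0.0, 0.737, 0.676, -0.001]
contact_force: [0.0, 0.5, -2.8]
gripper_width: 0.506
```

jog_arm(dp=[[-0.8,0,0],[-1.3,0,0],[-1.6,0,0],[-1.7,0,0],[-1.7,0,0]], angular=[[0,0,0],[0,0,0],[0,0,0],[0,0,0],[0,0,0]], claw=[36,36,36,36,36])

```text
t: 15.25
eef_pos: [0.6015, -0.1839, 0.0636]
tool_rot: [-0.0, 0.736, 0.677, 0.0]
contact_force: [-0.4, -0.5, -2.1]
gripper_width: 0.51
```

```bash
python3 -c "
from h import *
look('8')
st([.6019,-.1835,.0065])"
```

```text
t 15.25 p [ 0.6015 -0.1839  0.0636] yawx 85.22 z [ 1.e-04  4.e-04 -1.e+00] F [-0.37 -0.46 -2.11] tq [-0.01 -0.07 -0.01] w 0.5095924599551398 q [ 0.53  0.64 -0.45  1.77  0.36  0.82 -0.18]
tcp rw -0.0003 tip y -0.19249999999999998
t 15.35 p [ 0.6017 -0.183   0.0636] yawx 85.28 z [ 3.e-04  7.e-04 -1.e+00] F [ 0.43  0.31 -2.62] tq [-0.05 -0.01 -0.01] w 0.507196154272507 q [ 0.53  0.64 -0.45  1.77  0.36  0.82 -0.18]
tool units [-0.02  0.01  2.28]
```

View pics/top8.png

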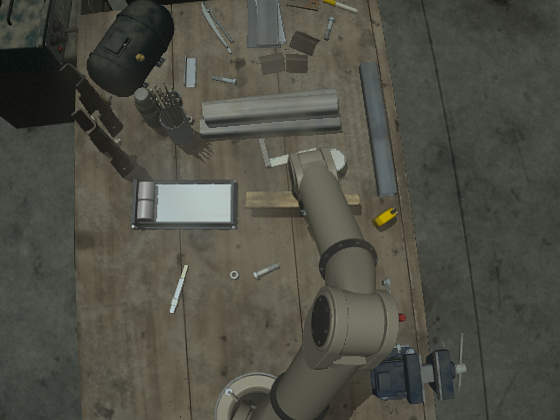

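View pics/scene8.png

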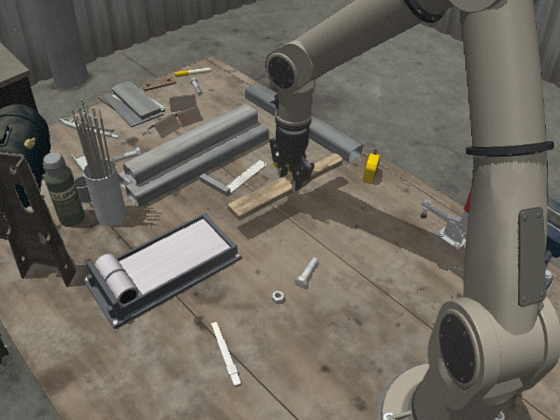

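jog_arm(dp=[[0,0,0.4],[0,0,0.9],[0,0,1.4],[0,0,1.8],[0,0,2.0]], angular=[[0,0,0],[0,0,0],[0,0,0],[0,0,0],[0,0,0]], claw=[36,36,36,36,36])

```text
t: 15.85
eef_pos: [0.6005, -0.1842, 0.0116]
tool_rot: [-0.001, 0.736, 0.677, -0.001]
contact_force: [-0.0, 0.7, -2.0]
gripper_width: 0.511
```

jog_arm(dp=[[0,0,0.1],[0,0,0.2],[0,0,0.28],[0,0,0.34],[0,0,0.34]], angular=[[0,0,0],[0,0,0],[0,0,0],[0,0,0],[0,0,0]], claw=[36,36,36,36,36])

```text
t: 16.35
eef_pos: [0.6015, -0.1845, 0.0051]
tool_rot: [0.0, 0.736, 0.677, 0.0]
contact_force: [0.5, 0.4, -2.3]
gripper_width: 0.506
```

```bash
python3 -c "
from h import *
st()"
```

```text
t 16.35 p [ 0.6015 -0.1845  0.0051] yawx 85.18 z [ 2.e-04 -1.e-04 -1.e+00] F [ 0.47  0.36 -2.25] tq [-0.04 -0.03 -0.04] w 0.5059464125121437 q [ 0.5   0.72 -0.41  1.79  0.41  0.72 -0.22]
```

jog_arm(dp=[[0,0,0.02],[0,0,0.04],[0,0,0.05],[0,0,0.05],[0,0,0.05]], angular=[[0,0,0],[0,0,0],[0,0,0],[0,0,0],[0,0,0]], claw=[36,36,36,36,36])

```text
t: 16.85
eef_pos: [0.6017, -0.1845, 0.0045]
tool_rot: [0.0, 0.736, 0.677, 0.0]
contact_force: [-1.4, 0.5, 4.5]
gripper_width: 0.513
```

jog_arm(dp=[[0,0,0],[0,0,0],[0,0,0],[0,0,0],[0,0,0]], angular=[[0,0,0],[0,0,0],[0,0,0],[0,0,0],[0,0,0]], claw=[50,60,70,80,85])

```text
t: 17.35
eef_pos: [0.6015, -0.1844, 0.0037]
tool_rot: [-0.0, 0.736, 0.677, 0.0]
contact_force: [0.3, -0.5, 0.2]
gripper_width: 0.996
```

jog_arm(dp=[[0,0,0],[0,0,-0.3],[0,0,-0.8],[0,0,-1.6],[0,0,-2.6]], angular=[[0,0,0],[0,0,0],[0,0,0],[0,0,0],[0,0,0]], claw=[85,85,85,85,85])

```text
t: 17.85
eef_pos: [0.6011, -0.1843, 0.0699]
tool_rot: [-0.0, 0.736, 0.677, -0.0]
contact_force: [-0.3, -0.1, -0.7]
gripper_width: 0.996
```

jog_arm(dp=[[0,0,-1],[0,0,-2],[0,0,-3],[0,0,-4],[0,0,-4.5]], angular=[[0,0,0],[0,0,0],[0,0,0],[0,0,0],[0,0,0]], claw=[85,85,85,85,85])

```text
t: 18.35
eef_pos: [0.6027, -0.1845, 0.1849]
tool_rot: [0.002, 0.736, 0.677, 0.001]
contact_force: [1.3, 0.2, -0.0]
gripper_width: 0.994
```

jog_arm(dp=[[0,0,-0.3],[0,0,-0.5],[0,0,-0.5],[0,0,-0.5],[0,0,-0.5]], angular=[[0,0,0],[0,0,0],[0,0,0],[0,0,0],[0,0,0]], claw=[85,85,85,85,85])

```text
t: 18.85
eef_pos: [0.6009, -0.1844, 0.1927]
tool_rot: [-0.001, 0.736, 0.677, -0.0]
contact_force: [-0.1, -0.6, 0.1]
gripper_width: 0.995
```

```bash
python3 -c "
from h import *
look('9')
crop('scene9',70,130,270,290,4,'m9')
crop('scene9',190,100,390,260,4,'n9')
crop('top9',120,150,340,315,3.5,'o9')"
```

```text
t 18.85 p [ 0.6009 -0.1844  0.1927] yawx 85.19 z [-1.7e-03  5.0e-04 -1.0e+00] F [-0.09 -0.63  0.08] tq [ 0.   -0.02  0.02] w 0.9945361509975807 q [ 0.57  0.49 -0.51  1.68  0.27  1.04 -0.11]
tcp rw -0.0009 tip y -0.19299999999999998
```

View pics/l9.png

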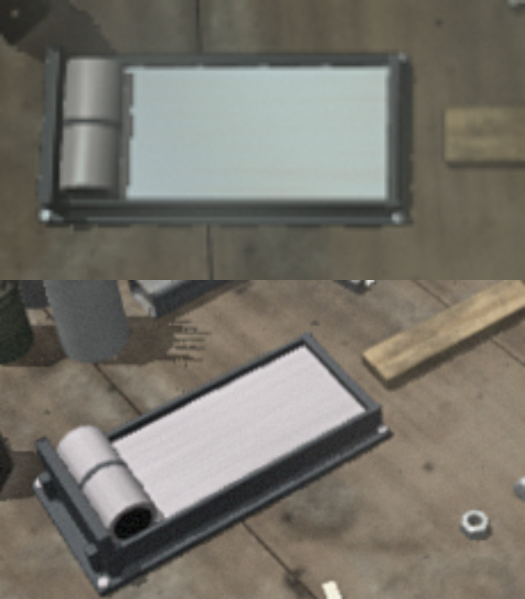

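View pics/n9.png

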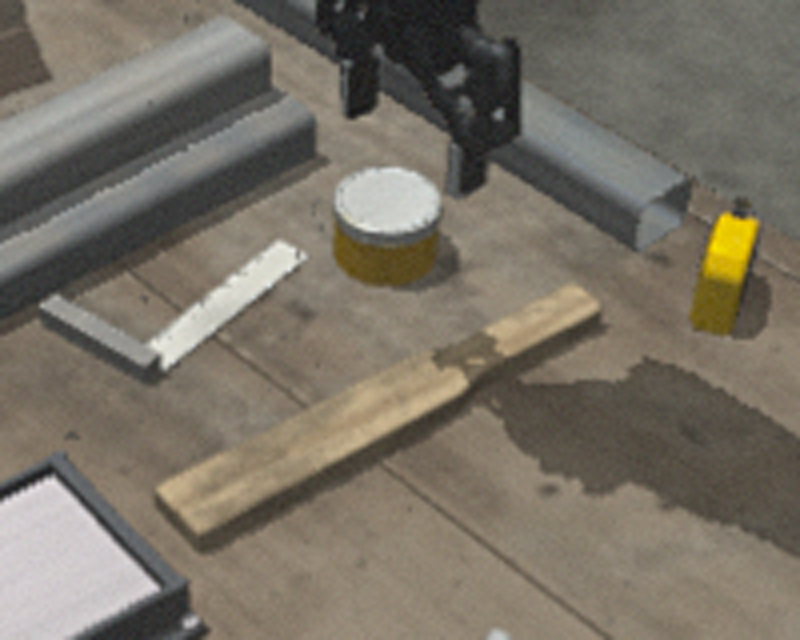

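View pics/o9.png

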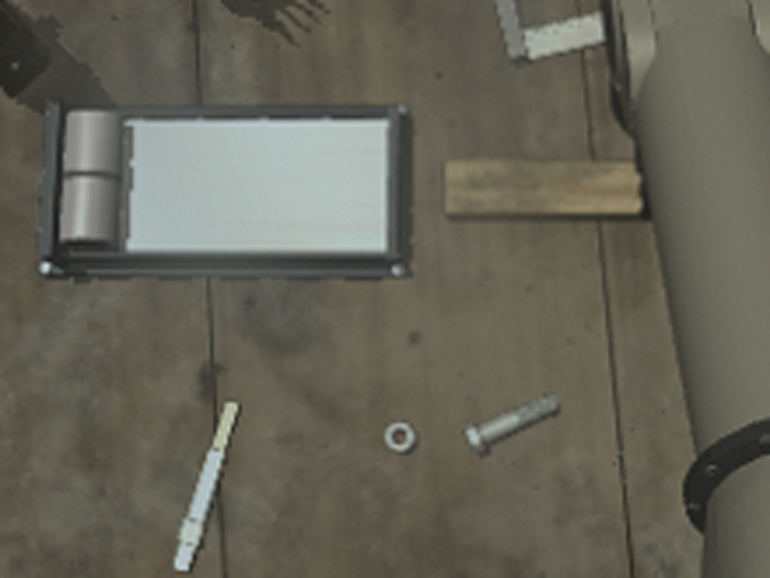

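Run:
```python
from h import *
c=load('top9'); O=np.array([.6326,.1702]);yd=np.array([.0865,.9963])
for z in(.049,.055):
  print([(((pix2w(c,120+u/3.5,150+174/3.5,z)[:2]-O)@yd)*1e3).round(1) for u in(64,119)])
a=cv2.imread('pics/scene0.png').astype(int);b=cv2.imread('pics/scene9.png').astype(int)
print(hand_in())
```

```text
[np.float64(131.1), np.float64(83.5)]
[np.float64(129.5), np.float64(82.1)]
the job is handed in; nothing more can be done
None
```

I gripped the paddle at its balance point and used the square end of its blade to push the sleeve along the runway at about 35–45 mm/s. The sleeve rolled into the pocket. I then backed the paddle off, laid it flat on the bench beyond the near (back-stop) end of the runway, let go and raised the arm clear. I handed in at about 19 s on the robot's clock.

**Sleeve:** in the last pictures it lies in the pocket against the end stop. I measured its centre at about y = 107 mm in the runway frame. Home is 104 ± 3 mm, so this is at the edge of the play, and the picture measurement itself is only good to a few millimetres.

**Paddle and force:** the paddle lies flat and free, and the wrist force readings stayed below 10 N.

**Other things on the bench:** by eye in the pictures they had not moved; I did not compare them numerically. In the final top picture the arm hides part of the try square, and the tin and tape measure lie outside the enlarged crop. I checked those three in the scene camera.

**One mismatch:** the gripper read about 43.5 mm of opening on the 48 mm wide blade. I took this to be nonlinearity in the reading, as the paddle stayed level and did not slip.

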